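# Slide the top palette tile onto the painting stand

### The arm

A 6-joint arm with a two-finger parallel gripper is mounted at the origin on the work surface. World frame = base frame: x ahead of the robot, y to its left, z up, the work surface at z = 0. Lengths are in m, angles in rad, forces in N, time in s.
With the tool pointing down it reaches from about 0.35 to 0.975 m from the base axis. Payload 4.9 kg.
Tool frame: the origin (TCP) lies midway between the tips of the shut fingers; the grasp point (between the pads) lies 19 mm behind it; z points along the fingers, y is the direction in which the jaws open and shut (so a half turn about z gives the same grasp; the last joint's range is limited). The gripper opens to 85 mm and grips with 20 to 120 N. Pads are 22 mm wide; open, the fingers measure 114 mm over their backs; the gripper's body (76 mm by 85 mm) begins 54 mm behind the grasp point. The pads swing forward as they close: fully open they stand 13 mm farther back than shut.
Start: joints at [-1.356, 0.053, 1.613, -0, 1.476, -0.119], TCP at [0.205, -0.59, 0.192] pointing down, gripper open.
Joint ranges: [-3.01, 3.01], [-1.01, 2.22], [0.06, 2.58], [-1.02, 4.17], [0.09, 2.62], [-3.14, 3.14]. Speed limits (rad/s): [2.57, 2.57, 3.14, 3.14, 3.14, 3.14].

### API

Orientations are given as a rotation vector (axis times angle).
In Python, from station import ctrl gives the robot as it stands.
- The arm moves only by the tool apply_moves, never from a script. Its argument "rows" is a list of rows, each a list of 6 numbers: the shift along the tool's x, y, z in cm, then the turn, a rotation vector about the tool's x, y, z in units of 5 degrees (1.0 is 5 degrees). In form: [[x, y, z, rx, ry, rz], ...]. A call has 1 to 20 rows; each row is the pose to reach, as a shift and turn from the pose measured when the call began, along the tool's axes at that moment; what a row does not reach only later rows make up. A row lasts 1/10 s, in which the tool goes at most 50 mm and 8.59 degrees, less where a joint would pass 70% of its speed; a pose out of reach is approached as far as the arm can. A call with a gripper value outside its range is refused whole. "grip" is the closure, from 0 (fully open) to 1 (shut), set as the call begins (left out, the last holds). The fingers move at their own pace and stop on an object; "squeeze" is the grip in N (left out, the last holds). Time passes only in rows, so rows that repeat a pose let the fingers close. It gives the time, the measured TCP pose, the force and the opening at its end, in the units of the state.
- ctrl.get_obs(): the state, without advancing time (a new reading comes with each control period).
- ctrl.get_image(name): name is "scene" or "top" or "wrist"; returns a dict with "color" (400x640x3 uint8, blue, green, red), "mtx" (3x3 intrinsics, pixels), "rvec" (rotation vector, rad) and "tvec" (3), from world to camera coordinates, as OpenCV has them. Camera axes: x right, y down, z forward; pixel columns grow to the right and rows downward; lengths in m; the calibration is good to about 2 mm. The wrist camera is an equidistant fisheye: a pixel r from the principal point sees the ray r / f radians off the axis. A picture is of the moment at which its call begins. There is no depth.
- ctrl.finish_job(): hands the job in, once; it reports no verdict.
The state is a dict: "t": time; "q": joint angles; "dq": joint speeds; "effort": joint torques, N m; "tool_pos": TCP position; "tool_rot": TCP orientation; "contact_force": force on the tool from outside, world axes, zero at the start; "wrist_torque": the same for the moment, N m; "opening": finger opening in m.
Only numpy, scipy, OpenCV 4.12 (cv2) and the standard library are available. Lean on these libraries where they do the work, as an engineer would, in place of code of your own. Each camera call takes 0.05 s, during which the arm holds its last target.

### The job

Slide the top palette tile sideways off its stack and along onto the deck of the painting stand, without lifting or tipping it and without shifting the two tiles below. Push it on until it sits squarely against the sprung stop pad, pressing it home gently for a moment (about 6 newtons, never beyond 15), and leave it lying there on the deck with nothing else on the desk disturbed.

Things in the scene. Friction and masses are not known exactly. Their poses are not given: they have to be found in the camera images.
- stand: Low fixed painting stand on the desk: a cork stack pad at one end, a raised plywood deck at the other. Origin on the desk surface; its +y axis is the slide direction, from the stack to the deck; z up. Stand y: stack centre -60 mm, deck from 0 to +165 mm.
- stack_pad (a point): Centre of the top of the thin cork pad (116 x 116 mm, top 4 mm above the desk), at stand (0, -60, 4) mm, axes as the stand's. The three tiles lie on it, on one another, without any holder.
- deck (a point): Middle of the deck's near edge on its top, stand (0, 0, 22) mm, axes as the stand's. Deck: 136 mm wide in x, runs to y = +165 mm, top 22 mm above the desk, so 2 mm lower than the underside of the top tile in the stack. Lips 5 mm high along both sides, y = 5 to 155 mm, inner faces at x = -62 and +62 mm.
- stop: Aluminium bracket across the deck's far end; origin on the deck at stand (0, +150, 22) mm, axes as the stand's. Towards the stack it carries a rubber pad, 72 mm wide, 3 to 14 mm above the deck. The pad's setting is random and not measured: its face lies 22 to 46 mm ahead of the origin (stand y = +104 to +128 mm); find it by feel. The pad is sprung: 4 N per mm, at most 8 mm.
- tile_top_center (a point): Top palette tile of the stack of three: square white glazed ceramic plate, 96 x 96 x 10 mm, plain flat faces, about 0.2 kg. Loose. The point is its centre, half-way up (5 mm above its underside); x and y along its edges, z up. This is the one to slide; its mass varies from 0.14 to 0.28 kg. It starts with its centre near stand (0, -60, 29) mm, up to 4 mm off in x and y and 0.06 rad askew.
- tile_mid_center (a point): Middle palette tile of the stack of three: square white glazed ceramic plate, 96 x 96 x 10 mm, plain flat faces, about 0.2 kg. Loose. The point is its centre, half-way up (5 mm above its underside); x and y along its edges, z up. Must stay put.
- tile_low_center (a point): Bottom palette tile of the stack of three: square white glazed ceramic plate, 96 x 96 x 10 mm, plain flat faces, about 0.2 kg. Loose. The point is its centre, half-way up (5 mm above its underside); x and y along its edges, z up. Must stay put.
- bottle_a: Paint bottle standing beside the stand at stand x about +145 mm, 36 mm across, 115 mm tall; origin under its centre. Bystander.
- bottle_b: Paint bottle, 36 mm across, 115 mm tall, standing off to the right or left of the stand; origin under its centre. Bystander.
- bottle_c: Paint bottle, 36 mm across, 115 mm tall, standing off to the right or left of the stand; origin under its centre. Bystander.
- jar: Small paint jar beside the deck at stand x about +120 mm, 48 mm across, 45 mm tall; origin under its centre. Bystander.
- cup: Plastic rinsing cup, 92 mm across the rim, 115 mm tall, open, empty, light, left of the stand; origin under its centre. Bystander.
- brush: Flat paint brush, 170 mm long, lying on the desk roughly along the stand at stand x about -125 mm; origin under its middle. Bystander.
- block: Scrap of wood, 60 x 35 x 20 mm, right of the stand; origin under its centre. Bystander.
Mind the look-alikes: they are no part of the job. What is shaped like the part that bears tile_top_center but pink or turquoise is not meant.

How it is judged:
On the way, in this order (a step that is already met when the one before it is completed fails the run):
1. the top tile has been slid clear of the stack onto the deck (its centre past y = 45 mm of the stand) (y of tile_top_center in the frame of stand above 0.045 m and z of tile_top_center in the frame of stand below 0.032 m).
2. the tile is pressed against the stop pad with 3 N or more for 0.2 s (contact force between tile_top and stop above 3 N), for 0.2 s.
At the end, for the whole second after the job is handed in: The top tile lies flat and still on the deck, wholly between the lips (centre within 15 mm of the deck's middle line, and at stand y = 50 to 88 mm), square to the stand within 0.08 rad; the middle and bottom tiles are within 6 mm of where they started (y of tile_top_center in the frame of stand between 0.05 and 0.088 m and x of tile_top_center in the frame of stand between -0.015 and 0.015 m and z of tile_top_center in the frame of stand between 0.024 and 0.03 m and angle between tile_top_center's own z axis and vertical below 0.05 rad and angle between the y axis of tile_top_center and the y axis of stand, either way round below 0.08 rad and linear speed of tile_top below 0.01 m/s and distance of each of tile_low_center, tile_mid_center from where it was at the start of the episode below 0.006 m); the robot touches nothing.
It fails at once if a lower tile is moved more than 6 mm (distance of any of tile_low_center, tile_mid_center from where it was at the start of the episode above 0.006 m).
It fails at once if the top tile is lifted more than 10 mm above its place on the stack, or tipped more than 0.15 rad (z of tile_top_center in the frame of stand above 0.039 m or angle between tile_top_center's own z axis and vertical above 0.15 rad).
It fails at once if the tile is pressed on the stop with more than 16 N (contact force between tile_top and stop above 16 N).
It fails at once if a bystander is moved more than 20 mm (distance of any of bottle_a, bottle_b, bottle_c, jar, cup, brush, block from where it was at the start of the episode above 0.02 m).
It also fails if it takes over 64 s, if anything falls off the work surface, if the arm or the gripper's body presses on something with over 40 N, if the wrist force passes 120 N, or if a joint passes its speed limit or range.

## Working session

There is one attempt and no reset: what is moved stays moved. The work goes in short steps, Python scripts to look and compute and a tool call to move; the robot and the scene stay as the last step left them, time stands still between calls to the robot, and variables do not carry over. Pictures are saved under pics/ and viewed, and the job is handed in when it is done.

Besides the shell and the picture viewer there is one more tool, called after "Request:" in YAML: its name, and indented under it one key for each argument. apply_moves: Moves the arm, as the interface text tells. Its arguments: {"type":"object","properties":{"rows":{"type":"array","items":{"type":"array","items":{"type":"number"}}},"grip":{"type":"number"},"squeeze":{"type":"number"}},"required":["rows"]}

```bash
mkdir -p pics; ls
python3 - <<'E'
from station import ctrl
import cv2
o=ctrl.get_obs(); print(o)
for n in ("scene","top","wrist"):
    im=ctrl.get_image(n); cv2.imwrite(f"pics/{n}0.png",im["color"]); print(n,im["mtx"].tolist(),im["rvec"],im["tvec"])
E
```

```text
pics
{'t': 0.0, 'q': array([-1.35602399e+00,  5.33716732e-02,  1.61429453e+00,  2.71767361e-05,
        1.47600901e+00, -1.18986400e-01]), 'dq': array([0.00097405, 0.00031372, 0.00028629, 0.001443  , 0.00123907,
       0.00024079]), 'effort': array([-5.55488041e-04, -3.93683732e+01, -3.70177674e+01, -1.65311676e-04,
        6.93955051e-03,  9.85788347e-06]), 'tool_pos': array([ 0.2046131 , -0.58981106,  0.19105361]), 'tool_rot': array([-3.09589753e+00, -5.21487256e-01,  1.14090973e-04]), 'contact_force': array([-0.18340607,  0.3531047 ,  0.24877795]), 'wrist_torque': array([-0.02283996,  0.00288188, -0.06627406]), 'opening': 0.0854023191096993}
scene [[369.70423514949476, 0.0, 311.7841445099917], [0.0, 369.70423514949476, 198.4679243426166], [0.0, 0.0, 1.0]] [ 1.19429936  2.15327734 -1.07273273] [ 0.24699208 -0.1983003   1.26331772]
top [[421.87819973410166, 0.0, 321.8280014257224], [0.0, 421.87819973410166, 203.2238500650063], [0.0, 0.0, 1.0]] [ 2.158278   -2.14472087  0.12891325] [0.00663374 0.47744752 1.21786281]
wrist [[309.70691628693146, 0.0, 317.26866073620937], [0.0, 309.70691628693146, 198.15415689743725], [0.0, 0.0, 1.0]] [-2.34743412  1.66923842  0.26090053] [-0.62494656 -0.0384984   0.3788848 ]
```

View pics/scene0.png

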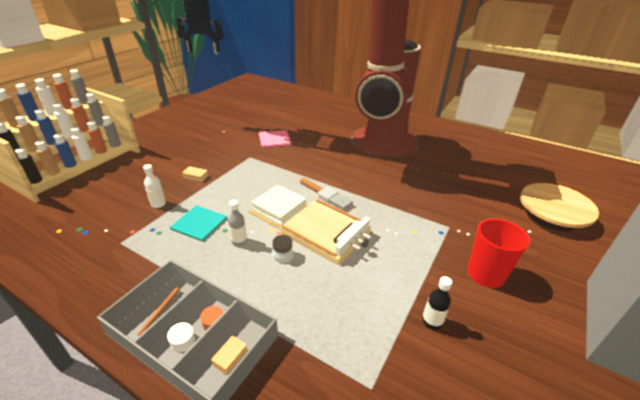

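View pics/top0.png

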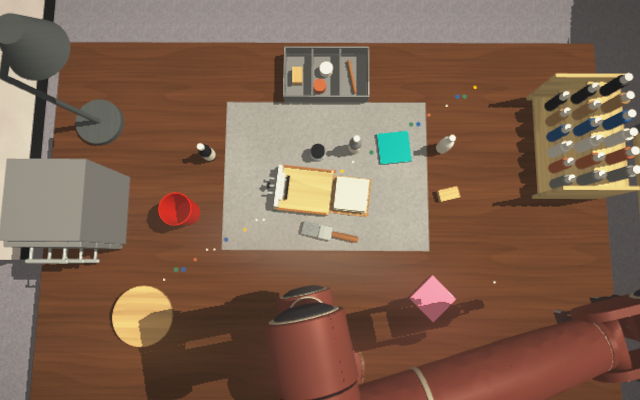

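Run:
```python
import cv2
im=cv2.imread("pics/top0.png"); cv2.imwrite("pics/top0z.png",cv2.resize(im[120:320,180:440],None,fx=3,fy=3,interpolation=cv2.INTER_CUBIC))
```

```text
(no output)
```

View pics/top0z.png

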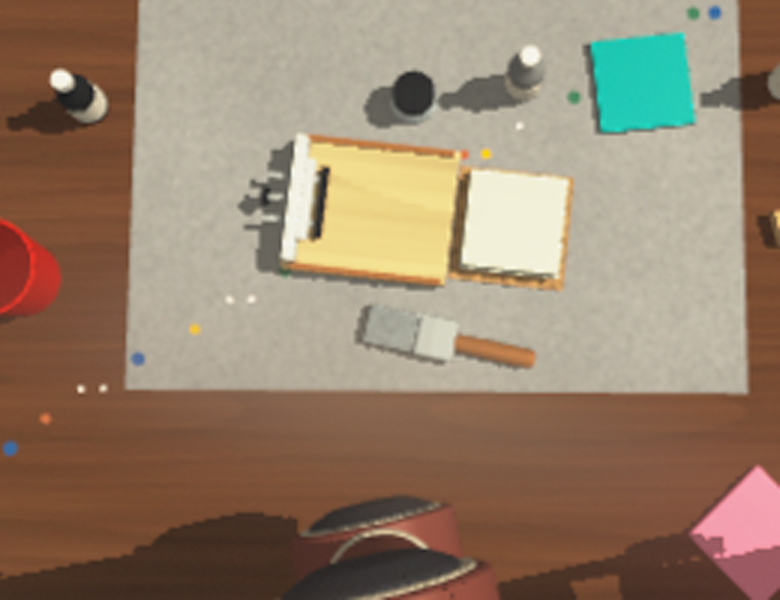

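The white tile stack is at top px (351,195). The look-alikes are turquoise at (394,148) and pink at (433,298). Only the white tile sits on the cork pad next to the deck, so it's the one meant, and the enlarged crop confirms this. Next I'll measure it.

```bash
cat > h.py <<'E'
import numpy as np, cv2
from station import ctrl
def ray(im,uv,z,fish=False):
    R,_=cv2.Rodrigues(im["rvec"]); t=np.asarray(im["tvec"]).ravel(); K=im["mtx"]
    uv=np.atleast_2d(uv).astype(float)
    p=(uv-[K[0,2],K[1,2]])/[K[0,0],K[1,1]]
    if fish:
        r=np.linalg.norm(p,axis=1,keepdims=True)+1e-12
        d=np.hstack([p/r*np.sin(r),np.cos(r)])
    else: d=np.hstack([p,np.ones((len(p),1))])
    d=d@R; c=-R.T@t
    return c+d*((z-c[2])/d[:,2:3])
def proj(im,P):
    return cv2.projectPoints(np.atleast_2d(P).astype(float),im["rvec"],im["tvec"],im["mtx"],None)[0].reshape(-1,2)
E
python3 - <<'E'
from h import *
im=ctrl.get_image("top"); c=im["color"]
hsv=cv2.cvtColor(c,cv2.COLOR_BGR2HSV)
for name,m,z in (("tile",(hsv[...,1]<60)&(hsv[...,2]>200),.034),("deck",(hsv[...,1]>80)&(hsv[...,2]>190)&(abs(hsv[...,0].astype(int)-22)<6),.022),("brown/pad",(hsv[...,1]>110)&(hsv[...,0]<25),.004)):
    m=m.astype(np.uint8)
    w=np.zeros_like(m); w[160:225,265:380]=1; m*=w
    n,l,s,ce=cv2.connectedComponentsWithStats(m)
    for k in range(1,n):
        if s[k,4]<40: continue
        cn=max(cv2.findContours((l==k).astype(np.uint8),cv2.RETR_EXTERNAL,cv2.CHAIN_APPROX_NONE)[0],key=len)
        r=cv2.minAreaRect(cn); b=cv2.boxPoints(r)
        P=ray(im,b,z)
        P2=ray(im,ce[k],z)
        print(name,s[k],ce[k].round(1),"rect",b.round(1).tolist(),"\n world",P.round(4).tolist(),P2.round(4), [np.linalg.norm(P[i]-P[i-1]).round(4) for i in range(4)], np.degrees(np.arctan2(*(P[1]-P[0])[1::-1])).round(2))
E
```

```text
tile [274 164  12  43 284] [279.2 185.4] rect [[273.20001220703125, 205.60000610351562], [278.3999938964844, 163.6999969482422], [286.79998779296875, 164.6999969482422], [281.5, 206.6999969482422]] 
 world [[0.4689, 0.1532, 0.034], [0.5954, 0.1402, 0.034], [0.5923, 0.1151, 0.034], [0.466, 0.1284, 0.034]] [[0.5297 0.1365 0.034 ]] [np.float64(0.025), np.float64(0.1272), np.float64(0.0253), np.float64(0.1271)] -5.86
tile [ 334  177   35   36 1028] [351.  193.6] rect [[333.29998779296875, 209.0], [336.5, 175.3000030517578], [368.6000061035156, 178.3000030517578], [365.3999938964844, 212.0]] 
 world [[0.46, -0.0244, 0.034], [0.561, -0.0336, 0.034], [0.5523, -0.1288, 0.034], [0.4516, -0.1186, 0.034]] [[ 0.5062 -0.0766  0.034 ]] [np.float64(0.0946), np.float64(0.1014), np.float64(0.0956), np.float64(0.1012)] -5.21
deck [ 278  167   56   48 1860] [307.9 190.2] rect [[277.70001220703125, 209.60000610351562], [281.5, 166.39999389648438], [335.6000061035156, 171.1999969482422], [331.79998779296875, 214.39999389648438]] 
 world [[0.4586, 0.141, 0.022], [0.5897, 0.1321, 0.022], [0.5758, -0.0311, 
[... 1525 characters left out ...]
[329.3999938964844, 196.3000030517578]] 
 world [[0.5169, 0.0986, 0.004], [0.5351, 0.0964, 0.004], [0.5202, -0.0153, 0.004], [0.502, -0.0129, 0.004]] [[0.5155 0.0348 0.004 ]] [np.float64(0.1125), np.float64(0.0184), np.float64(0.1127), np.float64(0.0183)] -6.88
brown/pad [276 207  52   8 166] [302.  210.6] rect [[275.79998779296875, 209.60000610351562], [276.20001220703125, 206.1999969482422], [327.29998779296875, 211.39999389648438], [326.8999938964844, 214.89999389648438]] 
 world [[0.4605, 0.1486, 0.004], [0.4711, 0.1478, 0.004], [0.4559, -0.0067, 0.004], [0.4454, -0.0057, 0.004]] [[0.4581 0.0695 0.004 ]] [np.float64(0.155), np.float64(0.0106), np.float64(0.1552), np.float64(0.0106)] -4.7
```

```bash
cat >> h.py <<'E'
from scipy.spatial.transform import Rotation as Ro
def plan(target,yawx,down=True):
    """target TCP world; yawx = angle of tool x axis in world; z down. prints row (cm, 5deg)"""
    o=ctrl.get_obs(); R=Ro.from_rotvec(o["tool_rot"])
    x=np.array([np.cos(yawx),np.sin(yawx),0]); z=np.array([0,0,-1.]); y=np.cross(z,x)
    T=Ro.from_matrix(np.c_[x,y,z])
    d=R.inv().apply(np.array(target)-o["tool_pos"])*100
    rv=(R.inv()*T).as_rotvec()/np.radians(5)
    print("row",d.round(3).tolist(),rv.round(3).tolist()); return d,rv
E
python3 - <<'E'
from h import *
print(Ro.from_rotvec(ctrl.get_obs()["tool_rot"]).as_matrix().round(3))
plan([0.497,-0.16,0.19],np.radians(84)); plan([0.497,-0.16,0.19],np.radians(84-180))
E
```

```text
[[ 0.945  0.328 -0.   ]
 [ 0.328 -0.945  0.001]
 [ 0.    -0.001 -1.   ]]
row [41.71, -31.056, 0.198] [-0.012, -0.009, -12.975]
row [41.71, -31.056, 0.198] [-0.01, 0.013, 23.025]
```

Request:
apply_moves:
  rows:
    - [2,-1.5,0,0,0,-0.6]
    - [5,-3.7,0,0,0,-1.5]
    - [8.5,-6.3,0,0,0,-2.6]
    - [12,-8.9,0,0,0,-3.7]
    - [15.5,-11.5,0,0,0,-4.8]
    - [19,-14.1,0,0,0,-5.9]
    - [22.5,-16.7,0,0,0,-7]
    - [26,-19.3,0,0,0,-8.1]
    - [29.5,-21.9,0,0,0,-9.2]
    - [33,-24.5,0,0,0,-10.3]
    - [36.5,-27.1,0,0,0,-11.3]
    - [39,-29,0,0,0,-12.1]
    - [40.8,-30.4,0.1,0,0,-12.7]
    - [41.7,-31.1,0.2,0,0,-13]
    - [41.7,-31.1,0.2,0,0,-13]
    - [41.7,-31.1,0.2,0,0,-13]
    - [41.7,-31.1,0.2,0,0,-13]
  grip: 0.45

```text
t: 1.9
tool_pos: [0.4963, -0.1606, 0.1899]
tool_rot: [-2.334, -2.102, -0.0]
contact_force: [-0.3, -0.3, -0.0]
opening: 0.0471
```

Run:
```python
from h import *
o=ctrl.get_obs(); print(o["t"],o["tool_pos"],o["opening"],o["contact_force"]); print(Ro.from_rotvec(o["tool_rot"]).as_matrix().round(3))
im=ctrl.get_image("wrist"); cv2.imwrite("pics/w1.png",im["color"])
```

```text
1.9 [ 0.49628407 -0.1605698   0.18994818] 0.047087702711006624 [-0.25997311 -0.31198743 -0.0292166 ]
[[ 0.104  0.995 -0.001]
 [ 0.995 -0.104  0.001]
 [ 0.001 -0.001 -1.   ]]
```

View pics/w1.png

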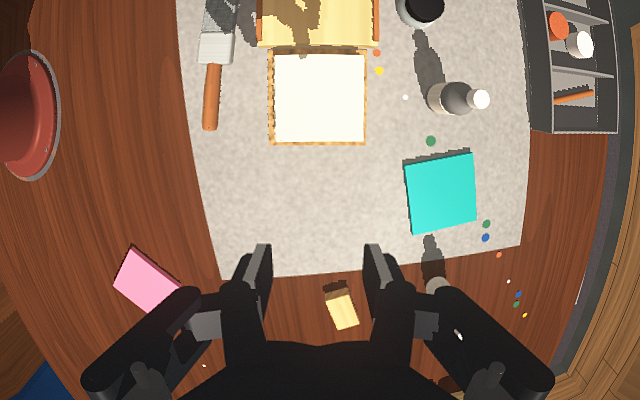

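The wrist view shows the white top tile at about (274–366, 55–143) on the cork pad, with the deck's near edge at row ~45. The fingers are half open. Turquoise (440,192) and pink (146,280) stay off to the side.

Run:
```python
from h import *
im=ctrl.get_image("wrist"); c=im["color"]
cv2.imwrite("pics/w1z.png",cv2.resize(c[0:160,240:400],None,fx=3.7,fy=3.7,interpolation=cv2.INTER_CUBIC))
hsv=cv2.cvtColor(c,cv2.COLOR_BGR2HSV); h,s,v=[hsv[...,i].astype(int) for i in range(3)]
def rect(m,z,name):
    n,l,st,ce=cv2.connectedComponentsWithStats(m.astype(np.uint8)); k=l[98,320] if m[98,320] else 1+np.argmax(st[1:,4])
    cn=max(cv2.findContours((l==k).astype(np.uint8),cv2.RETR_EXTERNAL,cv2.CHAIN_APPROX_NONE)[0],key=len)[:,0]
    P=ray(im,cn,z,True)[:,:2]
    r=cv2.minAreaRect((P*1000).astype(np.float32)); print(name,st[k],r)
    print(cv2.boxPoints(r).round(1).tolist())
win=np.zeros(c.shape[:2],bool); win[48:160,250:390]=1
t=(s<45)&(v>225)&win
rect(t,.034,"tile")
w2=np.zeros_like(win); w2[46:150,262:372]=1
rect((((s>75)|t)&w2),.004,"pad")
# right lip/deck edge
```

```text
tile [ 274   54   90   88 7651] ((507.4129638671875, -77.9456787109375), (95.34010314941406, 96.2889404296875), 84.72913360595703)
[[455.1000061035156, -121.0], [551.0, -129.8000030517578], [559.7000122070312, -34.900001525878906], [463.8999938964844, -26.100000381469727]]
pad [ 262   46  110  101 9638] ((506.4031982421875, -74.49917602539062), (120.6596450805664, 129.13050842285156), 83.99724578857422)
[[435.8999938964844, -127.69999694824219], [564.2999877929688, -141.3000030517578], [576.9000244140625, -21.299999237060547], [448.5, -7.699999809265137]]
```

View pics/w1z.png

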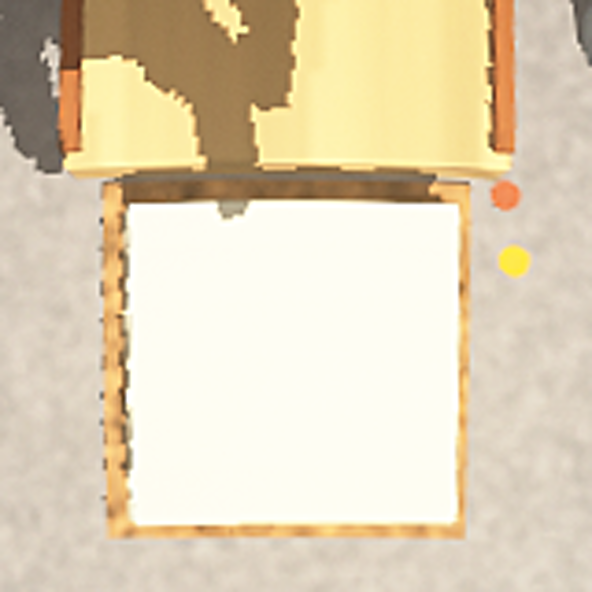

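Run:
```python
from h import *
im=ctrl.get_image("wrist")
f=lambda a:np.array(a)/3.7+[240,0]-.4
P=ray(im,f([[108,538],[466,535],[469,186],[104,186]]),.004,True)[:,:2]*1000; print(P.round(1).tolist(),P.mean(0))
D=ray(im,f([[65,160],[514,160]]),.022,True)[:,:2]*1000; print("deck near",D.round(1).tolist(),D.mean(0),np.degrees(np.arctan2(*(D[1]-D[0])[::-1])))
L=ray(im,f([[82,152],[78,25],[490,152],[487,20]]),.027,True)[:,:2]*1000; print("lips",L.round(1).tolist())
for p,q in((P[0],P[3]),(P[1],P[2]),(L[0],L[1]),(L[2],L[3])): d=q-p; print(np.degrees(np.arctan2(d[1],d[0])))
```

```text
[[442.6, -127.3], [557.9, -138.4], [569.1, -25.4], [454.8, -13.5]] [506.09356155 -76.17605682]
deck near [[446.3, -6.8], [580.7, -20.7]] [513.46406726 -13.7678702 ] -5.911515745530755
lips [[452.5, -6.3], [455.0, 35.0], [572.6, -18.8], [576.6, 23.8]]
83.87676996577994
84.35518997688193
86.41438275849006
84.57832218464347
```

Request:
apply_moves:
  rows:
    - [0,0.05,1.5,0,0,0]
    - [0,0.1,4,0,0,0]
    - [0,0.15,7,0,0,0]
    - [0,0.2,10,0,0,0]
    - [0,0.2,13,0,0,0]
    - [0,0.2,15.5,0,0,0]
    - [0,0.2,16.5,0,0,0]
    - [0,0.2,17,0,0,0]
    - [0,0.2,17,0,0,0]
    - [0,0.2,17,0,0,0]

```text
t: 3.05
tool_pos: [0.4994, -0.161, 0.0214]
tool_rot: [2.333, 2.102, 0.002]
contact_force: [-0.2, -0.2, 0.8]
opening: 0.0467
```

Run:
```python
from h import *
o=ctrl.get_obs(); print(o["t"],o["tool_pos"],o["opening"],o["contact_force"])
im=ctrl.get_image("wrist"); cv2.imwrite("pics/w2.png",im["color"])
```

```text
3.05 [ 0.49944385 -0.16104398  0.02143333] 0.04669961448858482 [-0.24594929 -0.22050581  0.84205579]
```

View pics/w2.png

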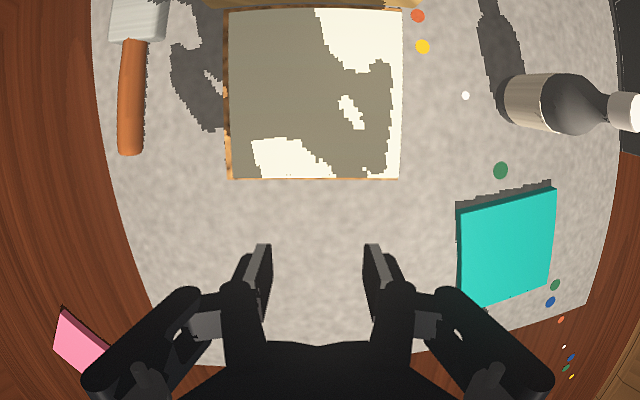

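No contact yet, and the fingers are in line behind the tile. I'll feel for the desk in small steps.

Request:
apply_moves:
  rows:
    - [0,0,0.2,0,0,0]
    - [0,0,0.4,0,0,0]
    - [0,0,0.6,0,0,0]
    - [0,0,0.8,0,0,0]
    - [0,0,1.0,0,0,0]
    - [0,0,1.2,0,0,0]
    - [0,0,1.2,0,0,0]
    - [0,0,1.2,0,0,0]

```text
t: 3.9
tool_pos: [0.4995, -0.161, 0.0095]
tool_rot: [2.333, 2.102, 0.002]
contact_force: [-0.7, -0.5, 1.0]
opening: 0.0469
```

Request:
apply_moves:
  rows:
    - [0,0,0.1,0,0,0]
    - [0,0,0.2,0,0,0]
    - [0,0,0.2,0,0,0]

```text
t: 4.2
tool_pos: [0.4994, -0.161, 0.0073]
tool_rot: [2.333, 2.102, 0.002]
contact_force: [-0.6, 0.4, -1.4]
opening: 0.0471
```

Request:
apply_moves:
  rows:
    - [0,0,0.05,0,0,0]
    - [0,0,0.1,0,0,0]
    - [0,0,0.1,0,0,0]

```text
t: 4.5
tool_pos: [0.4993, -0.161, 0.0063]
tool_rot: [2.333, 2.102, 0.002]
contact_force: [0.1, -1.2, 0.2]
opening: 0.047
```

Request:
apply_moves:
  rows:
    - [0,0,0.05,0,0,0]
    - [0,0,0.1,0,0,0]
    - [0,0,0.1,0,0,0]

```text
t: 4.8
tool_pos: [0.4993, -0.1609, 0.0052]
tool_rot: [2.333, 2.102, 0.002]
contact_force: [-0.1, -0.9, -0.0]
opening: 0.0466
```

Request:
apply_moves:
  rows:
    - [0,0,0.05,0,0,0]
    - [0,0,0.1,0,0,0]
    - [0,0,0.1,0,0,0]

```text
t: 5.1
tool_pos: [0.4992, -0.1609, 0.0041]
tool_rot: [2.334, 2.102, 0.002]
contact_force: [-0.4, 0.6, 0.3]
opening: 0.0475
```

Request:
apply_moves:
  rows:
    - [0,0,0.05,0,0,0]
    - [0,0,0.1,0,0,0]
    - [0,0,0.1,0,0,0]

```text
t: 5.4
tool_pos: [0.4992, -0.1608, 0.003]
tool_rot: [2.334, 2.102, 0.002]
contact_force: [0.2, 0.3, 1.1]
opening: 0.0469
```

Request:
apply_moves:
  rows:
    - [0,0,0.05,0,0,0]
    - [0,0,0.1,0,0,0]
    - [0,0,0.1,0,0,0]

```text
t: 5.7
tool_pos: [0.4991, -0.1608, 0.0019]
tool_rot: [2.334, 2.102, 0.002]
contact_force: [0.4, 0.1, -0.2]
opening: 0.0471
```

Request:
apply_moves:
  rows:
    - [0,0,0.05,0,0,0]
    - [0,0,0.1,0,0,0]
    - [0,0,0.1,0,0,0]

```text
t: 6.0
tool_pos: [0.499, -0.1608, 0.0007]
tool_rot: [2.334, 2.102, 0.002]
contact_force: [0.1, -0.2, 0.2]
opening: 0.0472
```

Request:
apply_moves:
  rows:
    - [0,0,0.05,0,0,0]
    - [0,0,0.1,0,0,0]
    - [0,0,0.1,0,0,0]

```text
t: 6.3
tool_pos: [0.499, -0.1607, -0.0003]
tool_rot: [2.334, 2.103, 0.002]
contact_force: [0.3, -0.1, -0.7]
opening: 0.0475
```

Request:
apply_moves:
  rows:
    - [0,0,0.05,0,0,0]
    - [0,0,0.1,0,0,0]
    - [0,0,0.1,0,0,0]

```text
t: 6.6
tool_pos: [0.4988, -0.1607, -0.0015]
tool_rot: [-2.334, -2.103, -0.001]
contact_force: [-0.7, -0.1, 0.5]
opening: 0.0469
```

Request:
apply_moves:
  rows:
    - [0,0,0.05,0,0,0]
    - [0,0,0.1,0,0,0]
    - [0,0,0.1,0,0,0]

```text
t: 6.9
tool_pos: [0.4988, -0.1607, -0.0026]
tool_rot: [-2.334, -2.103, -0.001]
contact_force: [0.1, -0.1, 0.4]
opening: 0.0473
```

Request:
apply_moves:
  rows:
    - [0,0,0.05,0,0,0]
    - [0,0,0.1,0,0,0]
    - [0,0,0.1,0,0,0]

```text
t: 7.2
tool_pos: [0.4987, -0.1606, -0.0037]
tool_rot: [-2.334, -2.102, -0.001]
contact_force: [0.3, 0.8, 0.5]
opening: 0.0469
```

Request:
apply_moves:
  rows:
    - [0,0,0.05,0,0,0]
    - [0,0,0.1,0,0,0]
    - [0,0,0.1,0,0,0]

```text
t: 7.5
tool_pos: [0.4986, -0.1606, -0.0048]
tool_rot: [-2.334, -2.102, -0.001]
contact_force: [-0.3, 0.7, 0.1]
opening: 0.0468
```

Request:
apply_moves:
  rows:
    - [0,0,0.05,0,0,0]
    - [0,0,0.1,0,0,0]
    - [0,0,0.1,0,0,0]

```text
t: 7.8
tool_pos: [0.4986, -0.1606, -0.0059]
tool_rot: [-2.334, -2.102, -0.001]
contact_force: [0.8, -0.5, -0.2]
opening: 0.047
```

Request:
apply_moves:
  rows:
    - [0,0,0.05,0,0,0]
    - [0,0,0.05,0,0,0]

```text
t: 8.0
tool_pos: [0.4985, -0.1605, -0.0065]
tool_rot: [-2.334, -2.102, -0.001]
contact_force: [-0.1, 0.4, 0.0]
opening: 0.047
```

Request:
apply_moves:
  rows:
    - [0,0,0.05,0,0,0]
    - [0,0,0.05,0,0,0]

```text
t: 8.2
tool_pos: [0.4984, -0.1605, -0.0071]
tool_rot: [-2.333, -2.102, -0.001]
contact_force: [-0.9, -0.5, -0.4]
opening: 0.0471
```

Request:
apply_moves:
  rows:
    - [0,0,0.05,0,0,0]
    - [0,0,0.05,0,0,0]

```text
t: 8.4
tool_pos: [0.4984, -0.1605, -0.0076]
tool_rot: [-2.333, -2.102, -0.001]
contact_force: [-0.1, 0.6, -0.5]
opening: 0.0469
```

Request:
apply_moves:
  rows:
    - [0,0,0.05,0,0,0]
    - [0,0,0.05,0,0,0]

```text
t: 8.6
tool_pos: [0.4983, -0.1604, -0.0083]
tool_rot: [-2.333, -2.102, -0.001]
contact_force: [-0.1, -0.0, 0.4]
opening: 0.0473
```

Request:
apply_moves:
  rows:
    - [0,0,0.05,0,0,0]
    - [0,0,0.05,0,0,0]

```text
t: 8.8
tool_pos: [0.4982, -0.1604, -0.0089]
tool_rot: [-2.333, -2.102, -0.001]
contact_force: [-0.8, -0.6, 0.7]
opening: 0.0472
```

Request:
apply_moves:
  rows:
    - [0,0,0.05,0,0,0]
    - [0,0,0.05,0,0,0]

```text
t: 9.0
tool_pos: [0.4982, -0.1604, -0.0094]
tool_rot: [-2.333, -2.102, -0.0]
contact_force: [-0.1, 0.1, -0.2]
opening: 0.0468
```

Run:
```python
from h import *
o=ctrl.get_obs(); print(o["t"],o["tool_pos"],o["opening"],o["contact_force"])
im=ctrl.get_image("scene"); cv2.imwrite("pics/s3.png",cv2.resize(im["color"][150:270,180:340],None,fx=4,fy=4,interpolation=cv2.INTER_CUBIC))
```

```text
9.0 [ 0.49815264 -0.16038513 -0.00942072] 0.046781963286698966 [-0.13318473  0.07982698 -0.24635117]
```

View pics/s3.png

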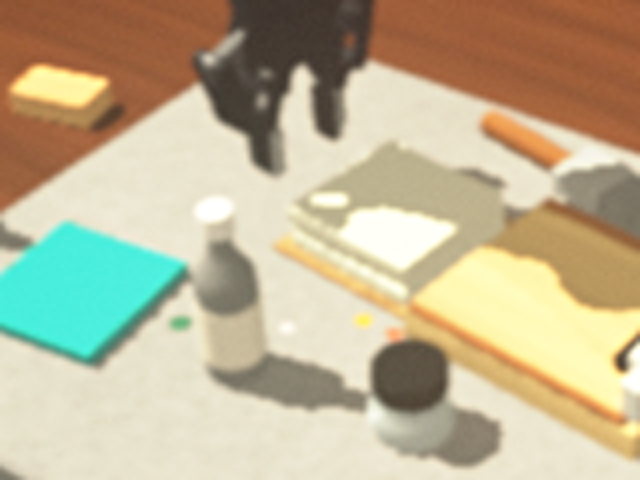

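Run:
```python
from h import *
im=ctrl.get_image("scene"); o=ctrl.get_obs()
R=Ro.from_rotvec(o["tool_rot"]).as_matrix()
for z in (0,.005,.01):
  for s,n in ((1,"f+"),(-1,"f-")):
    P=[o["tool_pos"]+R@[a,s*b,0] for a in(-.011,.011) for b in (.0235,.034)]
    P=np.array(P); P[:,2]=z
    print(z,n,((proj(im,P)-[180,150])*4).round(0).tolist())
```

```text
0 f+ [[265.0, 204.0], [253.0, 211.0], [289.0, 216.0], [277.0, 224.0]]
0 f- [[315.0, 171.0], [325.0, 164.0], [338.0, 183.0], [349.0, 176.0]]
0.005 f+ [[264.0, 197.0], [252.0, 205.0], [288.0, 210.0], [276.0, 218.0]]
0.005 f- [[314.0, 165.0], [325.0, 158.0], [338.0, 177.0], [349.0, 170.0]]
0.01 f+ [[263.0, 191.0], [252.0, 199.0], [287.0, 204.0], [276.0, 212.0]]
0.01 f- [[314.0, 159.0], [325.0, 152.0], [337.0, 171.0], [348.0, 164.0]]
```

Run:
```python
from h import *
im=ctrl.get_image("wrist"); o=ctrl.get_obs(); c=im["color"]
cv2.imwrite("pics/w4.png",cv2.resize(c[220:320,220:420],None,fx=4,fy=4,interpolation=cv2.INTER_CUBIC))
cv2.imwrite("pics/w4f.png",c)
R,_=cv2.Rodrigues(im["rvec"]); cam=-R.T@np.ravel(im["tvec"]); Rt=Ro.from_rotvec(o["tool_rot"]).as_matrix()
print("cam in tool",Rt.T@(cam-o["tool_pos"]), "axis in tool",Rt.T@R[2])
K=im["mtx"]
for uv in ((262,245),(272,245),(365,245),(378,245),(272,280),(258,300)):
    p=(np.array(uv)-[K[0,2],K[1,2]])/K[0,0]; r=np.linalg.norm(p); d=np.r_[p/r*np.sin(r),np.cos(r)]@R
    d=Rt.T@d; c0=Rt.T@(cam-o["tool_pos"])
    for yy in (.0235,.031):
        k=(np.sign(d[1])*yy-c0[1])/d[1]; print(uv,(c0+k*d).round(4))
s=ctrl.get_image("scene")
print(((proj(s,[[.4551,-.121,.034],[.551,-.1298,.034],[.5597,-.0349,.034]])-[180,150])*4).round(0).tolist())
```

```text
cam in tool [ 0.07730668  0.00074051 -0.18044635] axis in tool [-0.30375792  0.00115312  0.95274855]
(262, 245) [ 0.0168 -0.0235 -0.0588]
(262, 245) [-0.0019 -0.031  -0.0212]
(272, 245) [ 0.0032 -0.0235 -0.0312]
(272, 245) [-0.0198 -0.031   0.015 ]
(365, 245) [ 0.0124  0.0235 -0.0497]
(365, 245) [-0.009   0.031  -0.0067]
(378, 245) [ 0.0264  0.0235 -0.0781]
(378, 245) [ 0.0096  0.031  -0.0444]
(272, 280) [-0.014  -0.0235 -0.0395]
(272, 280) [-0.0423 -0.031   0.0042]
(258, 300) [ 0.0006 -0.0235 -0.0777]
(258, 300) [-0.0232 -0.031  -0.0459]
[[386.0, 138.0], [283.0, 208.0], [400.0, 268.0]]
```

View pics/w4.png

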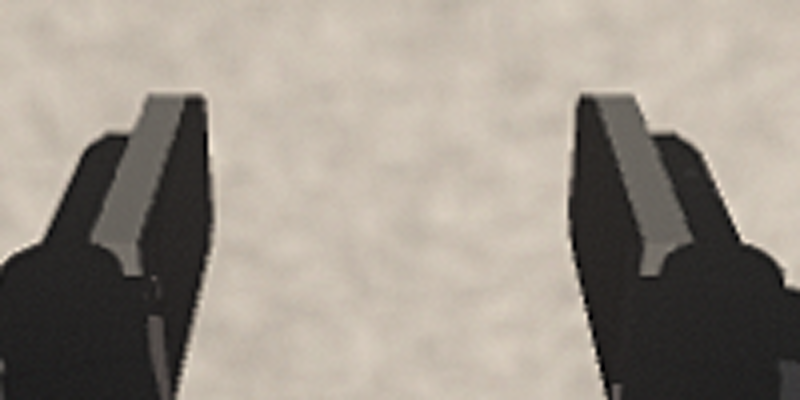

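View pics/w4f.png

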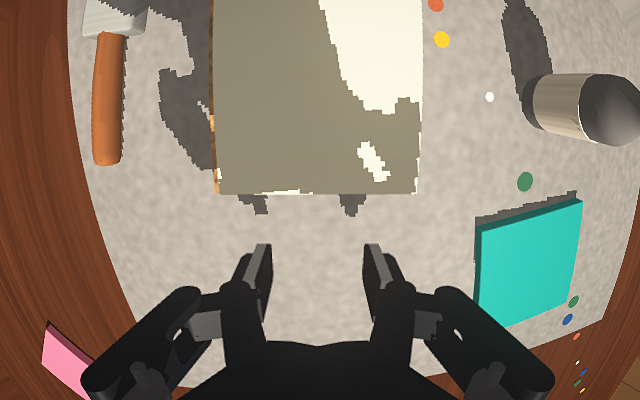

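Run:
```python
from h import *
im=ctrl.get_image("wrist"); o=ctrl.get_obs()
R=Ro.from_rotvec(o["tool_rot"]).as_matrix()
for uv in ((262,213),(350,215)):
    P=ray(im,uv,0,True)[0]; print("finger shadow rel tool xy",(R.T@(P-o["tool_pos"])).round(4))
t=ctrl.get_image("top")
b=ray(t,np.array([[522,90],[445,98],[526,55]])/3+[180,120],0); print("bottle base, shadow end, on desk",b.round(3).tolist())
cv2.imwrite("pics/t4.png",cv2.resize(t["color"][120:260,260:460],None,fx=4,fy=4,interpolation=cv2.INTER_CUBIC))
```

```text
finger shadow rel tool xy [ 0.0134 -0.032  -0.0093]
finger shadow rel tool xy [ 0.0123  0.0204 -0.0093]
bottle base, shadow end, on desk [[0.647, -0.088, 0.0], [0.638, -0.009, 0.0], [0.684, -0.092, 0.0]]
```

View pics/t4.png

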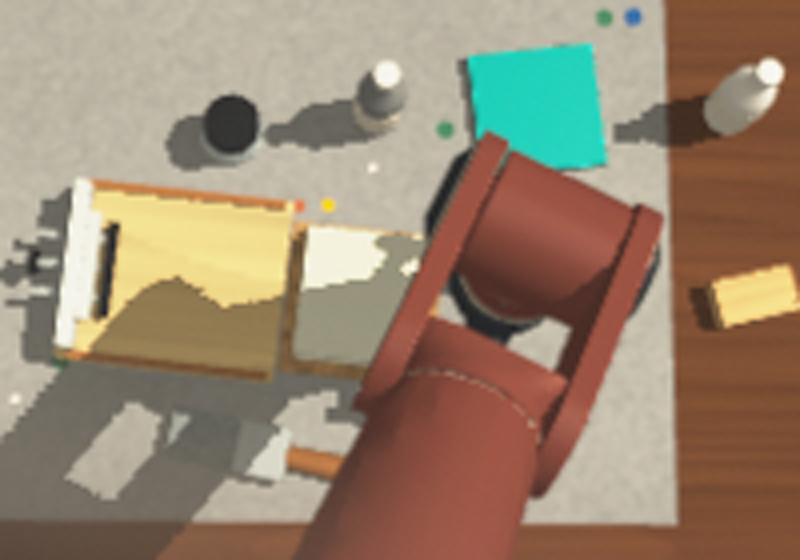

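Request:
apply_moves:
  rows:
    - [-1,0,0,0,0,0]
    - [-2.5,0,0,0,0,0]
    - [-3.5,0,0.2,0,0,0]
    - [-4,0,0.4,0,0,0]
    - [-4,0,0.6,0,0,0]
    - [-4,0,0.8,0,0,0]
    - [-4,0,0.8,0,0,0]

```text
t: 10.0
tool_pos: [0.4936, -0.1997, -0.018]
tool_rot: [-2.332, -2.101, -0.0]
contact_force: [-0.5, 0.6, -0.4]
opening: 0.0472
```

Request:
apply_moves:
  rows:
    - [0,0,0.1,0,0,0]
    - [0,0,0.2,0,0,0]
    - [0,0,0.2,0,0,0]

```text
t: 10.3
tool_pos: [0.4935, -0.1994, -0.0202]
tool_rot: [-2.331, -2.101, -0.0]
contact_force: [0.9, 0.6, -0.1]
opening: 0.0471
```

Request:
apply_moves:
  rows:
    - [0,0,0.1,0,0,0]
    - [0,0,0.2,0,0,0]
    - [0,0,0.2,0,0,0]

```text
t: 10.6
tool_pos: [0.4934, -0.1993, -0.0223]
tool_rot: [-2.331, -2.101, 0.0]
contact_force: [0.9, -0.4, 0.5]
opening: 0.047
```

Request:
apply_moves:
  rows:
    - [0,0,0.1,0,0,0]
    - [0,0,0.2,0,0,0]
    - [0,0,0.2,0,0,0]

```text
t: 10.9
tool_pos: [0.4932, -0.1992, -0.0246]
tool_rot: [-2.331, -2.101, 0.0]
contact_force: [0.4, -0.2, -0.0]
opening: 0.0469
```

Run:
```python
from h import *
im=ctrl.get_image("scene"); a=cv2.resize(im["color"][150:230,180:300],None,fx=5,fy=5,interpolation=cv2.INTER_CUBIC)
cv2.imwrite("pics/s5.png",a)
```

```text
(no output)
```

View pics/s5.png

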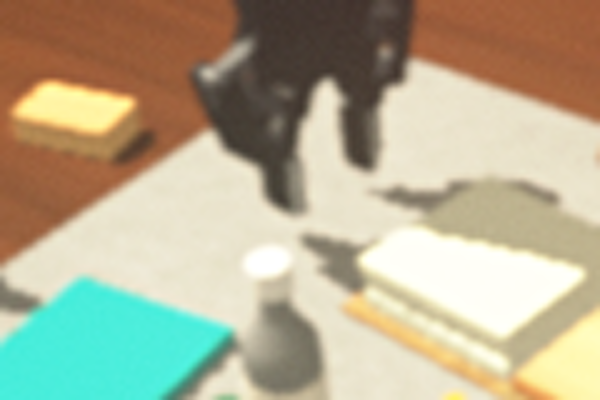

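Request:
apply_moves:
  rows:
    - [0,0,0.2,0,0,0]
    - [0,0,0.4,0,0,0]
    - [0,0,0.5,0,0,0]
    - [0,0,0.5,0,0,0]

```text
t: 11.35
tool_pos: [0.4931, -0.1991, -0.0298]
tool_rot: [-2.331, -2.101, 0.0]
contact_force: [0.0, 0.3, 0.7]
opening: 0.0472
```

Request:
apply_moves:
  rows:
    - [0,0,0.1,0,0,0]
    - [0,0,0.2,0,0,0]
    - [0,0,0.2,0,0,0]

```text
t: 11.65
tool_pos: [0.4929, -0.199, -0.032]
tool_rot: [-2.33, -2.1, 0.001]
contact_force: [-0.1, -0.3, -0.4]
opening: 0.047
```

Request:
apply_moves:
  rows:
    - [0,0,0.1,0,0,0]
    - [0,0,0.2,0,0,0]
    - [0,0,0.2,0,0,0]

```text
t: 11.95
tool_pos: [0.4928, -0.199, -0.0342]
tool_rot: [-2.33, -2.1, 0.001]
contact_force: [-0.1, 0.3, -0.0]
opening: 0.047
```

Request:
apply_moves:
  rows:
    - [0,0,0.1,0,0,0]
    - [0,0,0.2,0,0,0]
    - [0,0,0.2,0,0,0]

```text
t: 12.25
tool_pos: [0.4926, -0.1989, -0.0364]
tool_rot: [-2.33, -2.1, 0.001]
contact_force: [-0.1, 0.3, 0.9]
opening: 0.0474
```

Request:
apply_moves:
  rows:
    - [0,0,0.1,0,0,0]
    - [0,0,0.2,0,0,0]
    - [0,0,0.2,0,0,0]

```text
t: 12.55
tool_pos: [0.4924, -0.1987, -0.0386]
tool_rot: [-2.33, -2.1, 0.001]
contact_force: [0.5, 0.1, 0.1]
opening: 0.047
```

Request:
apply_moves:
  rows:
    - [0,0,0.1,0,0,0]
    - [0,0,0.1,0,0,0]

```text
t: 12.75
tool_pos: [0.4923, -0.1987, -0.0398]
tool_rot: [-2.329, -2.1, 0.001]
contact_force: [0.2, 0.3, -0.4]
opening: 0.0472
```

Request:
apply_moves:
  rows:
    - [0,0,0.1,0,0,0]
    - [0,0,0.1,0,0,0]

```text
t: 12.95
tool_pos: [0.4922, -0.1986, -0.0409]
tool_rot: [-2.329, -2.099, 0.001]
contact_force: [0.8, -0.0, -0.3]
opening: 0.0468
```

Request:
apply_moves:
  rows:
    - [0,0,0.1,0,0,0]
    - [0,0,0.1,0,0,0]

```text
t: 13.15
tool_pos: [0.4924, -0.1987, -0.0414]
tool_rot: [-2.329, -2.099, 0.001]
contact_force: [-2.0, 0.5, 5.0]
opening: 0.0469
```

Request:
apply_moves:
  rows:
    - [0,0,0.1,0,0,0]
    - [0,0,0.1,0,0,0]

```text
t: 13.35
tool_pos: [0.4924, -0.1987, -0.0414]
tool_rot: [-2.328, -2.099, 0.002]
contact_force: [-4.3, 2.0, 8.5]
opening: 0.0468
```

```bash
cat >> h.py <<'E'
A=np.radians(84.1); U=np.array([np.cos(A),np.sin(A)]); X=np.array([np.sin(A),-np.cos(A)]); O=np.array([.5129,-.0151])
def st(x,y,z): return np.r_[O+X*x/1000+U*y/1000,z/1000]
def ins(p): d=(np.array(p)[:2]-O)*1000; return d@X,d@U
E
python3 - <<'E'
from h import *
o=ctrl.get_obs(); print(ins(o["tool_pos"])); plan(st(0.8,-146,-14),A)
E
```

```text
(np.float64(-1.4909097598000398), np.float64(-184.75592033104928))
row [3.885, 0.212, -2.73] [-0.065, -0.039, -0.005]
```

Request:
apply_moves:
  rows:
    - [0,0,-1,0,0,0]
    - [0,0,-2,-0.03,-0.02,0]
    - [0,0.1,-2.73,-0.06,-0.04,0]
    - [0.8,0.2,-2.73,-0.06,-0.04,0]
    - [1.8,0.2,-2.73,-0.06,-0.04,0]
    - [2.8,0.2,-2.73,-0.06,-0.04,0]
    - [3.5,0.2,-2.73,-0.06,-0.04,0]
    - [3.9,0.2,-2.73,-0.06,-0.04,0]
    - [3.9,0.2,-2.73,-0.06,-0.04,0]
    - [3.9,0.2,-2.73,-0.06,-0.04,0]

```text
t: 14.35
tool_pos: [0.4986, -0.1602, -0.0141]
tool_rot: [-2.333, -2.104, 0.001]
contact_force: [0.6, 0.7, 0.6]
opening: 0.0472
```

Run:
```python
from h import *
o=ctrl.get_obs(); print(o["t"],ins(o["tool_pos"]),o["tool_pos"]); plan(st(0.8,-130,-14),A)
im=ctrl.get_image("wrist"); cv2.imwrite("pics/w6.png",im["color"])
im=ctrl.get_image("scene"); cv2.imwrite("pics/s6.png",cv2.resize(im["color"][150:270,180:340],None,fx=5,fy=5,interpolation=cv2.INTER_CUBIC))
```

```text
14.35 (np.float64(0.6699940645809569), np.float64(-145.78963178871518)) [ 0.49858036 -0.16018623 -0.01408381]
row [1.579, 0.013, -0.009] [-0.006, 0.002, -0.002]
```

View pics/w6.png

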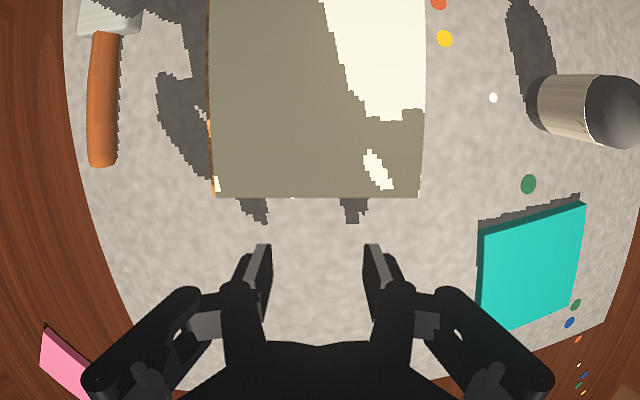

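View pics/s6.png

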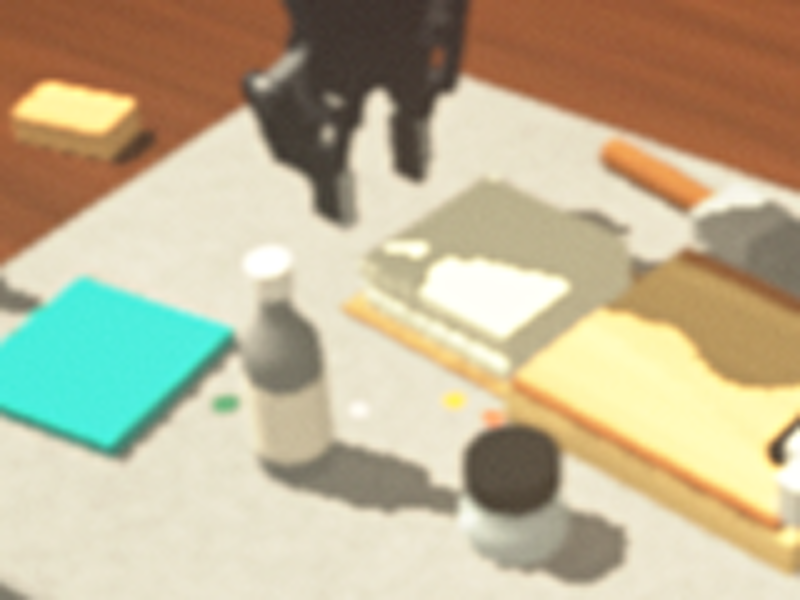

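Request:
apply_moves:
  rows:
    - [0.5,0,0,0,0,0]
    - [1.0,0,0,0,0,0]
    - [1.4,0,0,0,0,0]
    - [1.7,0,0,0,0,0]
    - [1.9,0,0,0,0,0]
    - [2.0,0,0,0,0,0]
    - [2.1,0,0,0,0,0]
    - [2.2,0,0,0,0,0]
    - [2.3,0,0,0,0,0]
    - [2.4,0,0,0,0,0]
    - [2.5,0,0,0,0,0]
    - [2.6,0,0,0,0,0]
    - [2.7,0,0,0,0,0]
    - [2.8,0,0,0,0,0]
    - [2.9,0,0,0,0,0]
    - [3.0,0,0,0,0,0]
    - [3.1,0,0,0,0,0]
    - [3.1,0,0,0,0,0]

```text
t: 16.25
tool_pos: [0.5019, -0.1295, -0.014]
tool_rot: [-2.333, -2.103, 0.0]
contact_force: [1.0, 0.4, 0.4]
opening: 0.0474
```

Run:
```python
from h import *
o=ctrl.get_obs(); print(o["t"],ins(o["tool_pos"]),o["tool_pos"],o["contact_force"]); plan(st(0.8,-60,-14),A)
im=ctrl.get_image("wrist"); cv2.imwrite("pics/w7.png",im["color"])
im=ctrl.get_image("scene"); cv2.imwrite("pics/s7.png",cv2.resize(im["color"][150:270,180:340],None,fx=5,fy=5,interpolation=cv2.INTER_CUBIC))
```

```text
16.25 (np.float64(0.7762558965249884), np.float64(-114.88186769895114)) [ 0.50186315 -0.12945311 -0.01397381] [1.03174486 0.40437163 0.40678981]
row [5.488, -0.001, 0.003] [-0.003, -0.001, -0.007]
```

View pics/w7.png

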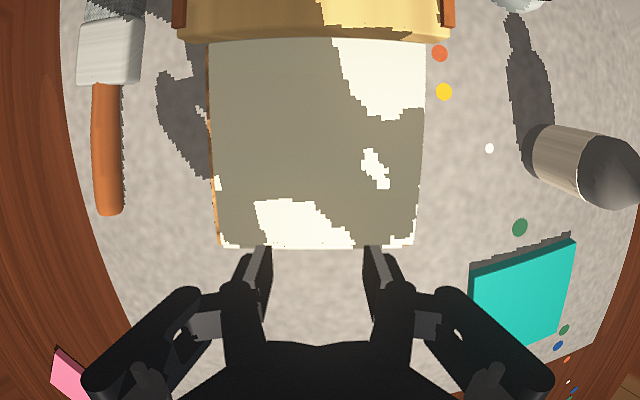

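View pics/s7.png

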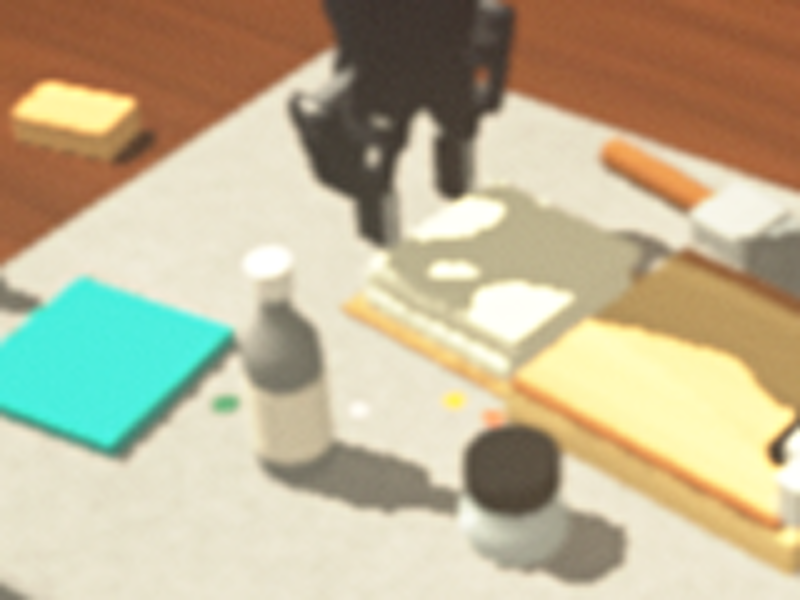

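```bash
cat >> h.py <<'E'
def tilemask(im):
    c=im["color"]; hsv=cv2.cvtColor(c,cv2.COLOR_BGR2HSV)
    return hsv
E
python3 - <<'E'
from h import *
im=ctrl.get_image("wrist")
for uv in ((300,247.5),(320,248),(218,247),(415,247)): print(ins(ray(im,uv,.034,True)[0]), ins(ray(im,uv,.024,True)[0]))
c=im["color"]; cv2.imwrite("pics/w7z.png",cv2.resize(c[200:280,200:440],None,fx=3.3,fy=5,interpolation=cv2.INTER_CUBIC))
E
```

```text
(np.float64(-6.54099124250111), np.float64(-104.61908856262541)) (np.float64(-7.157315237805211), np.float64(-109.67388893786415))
(np.float64(3.0150297237687247), np.float64(-104.86695215353762)) (np.float64(3.119914346148669), np.float64(-109.94045920160669))
(np.float64(-47.430576160941804), np.float64(-105.23144396759498)) (np.float64(-51.13290437503052), np.float64(-110.33245981229616))
(np.float64(50.05982216278837), np.float64(-105.26082274159957)) (np.float64(53.71525463808106), np.float64(-110.3640558506898))
```

View pics/w7z.png

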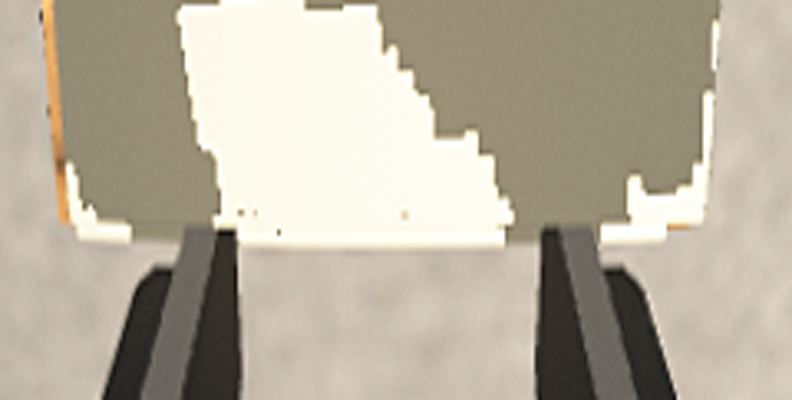

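The top tile's back edge has gone from about −111 to −104 mm. The middle tile's edge still shows at −110 mm and there's no vertical force, so only the top tile is sliding. I'll keep pushing.

Request:
apply_moves:
  rows:
    - [0.1,0,0,0,0,0]
    - [0.3,0,0,0,0,0]
    - [0.5,0,0,0,0,0]
    - [0.7,0,0,0,0,0]
    - [0.9,0,0,0,0,0]
    - [1.1,0,0,0,0,0]
    - [1.3,0,0,0,0,0]
    - [1.5,0,0,0,0,0]
    - [1.7,0,0,0,0,0]
    - [1.9,0,0,0,0,0]
    - [2.1,0,0,0,0,0]
    - [2.3,0,0,0,0,0]
    - [2.5,0,0,0,0,0]
    - [2.7,0,0,0,0,0]
    - [2.9,0,0,0,0,0]
    - [3.1,0,0,0,0,0]
    - [3.3,0,0,0,0,0]
    - [3.4,0,0,0,0,0]
    - [3.5,0,0,0,0,0]
    - [3.5,0,0,0,0,0]

```text
t: 18.4
tool_pos: [0.5055, -0.0945, -0.014]
tool_rot: [-2.333, -2.103, 0.0]
contact_force: [0.1, -0.1, 0.0]
opening: 0.047
```

Run:
```python
from h import *
o=ctrl.get_obs(); print(o["t"],ins(o["tool_pos"]),o["tool_pos"],o["contact_force"]); plan(st(0.8,-40,-14),A)
im=ctrl.get_image("wrist"); cv2.imwrite("pics/w8.png",im["color"])
im=ctrl.get_image("scene"); cv2.imwrite("pics/s8.png",cv2.resize(im["color"][150:270,220:380],None,fx=5,fy=5,interpolation=cv2.INTER_CUBIC))
```

```text
18.4 (np.float64(0.7522578125714812), np.float64(-79.730062577941)) [ 0.50545262 -0.09448504 -0.01403144] [ 0.0687462  -0.09255877  0.03749123]
row [3.973, 0.002, -0.002] [-0.005, -0.004, -0.008]
```

View pics/w8.png

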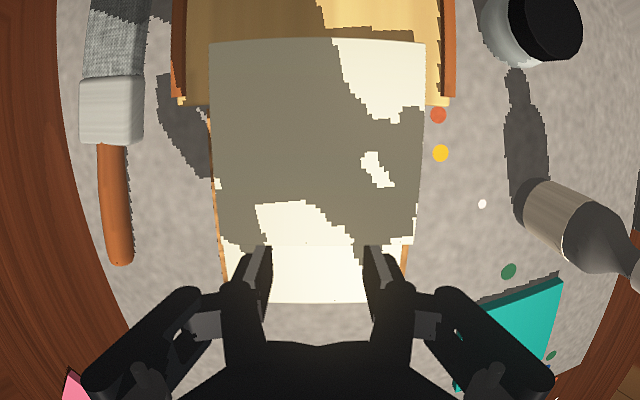

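View pics/s8.png

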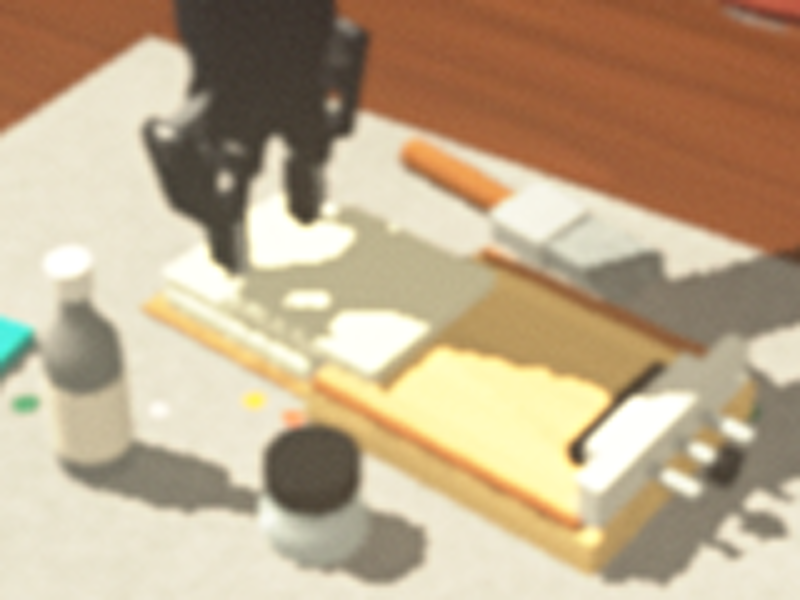

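Request:
apply_moves:
  rows:
    - [0.1,0,0,0,0,0]
    - [0.3,0,0,0,0,0]
    - [0.5,0,0,0,0,0]
    - [0.7,0,0,0,0,0]
    - [0.9,0,0,0,0,0]
    - [1.1,0,0,0,0,0]
    - [1.3,0,0,0,0,0]
    - [1.5,0,0,0,0,0]
    - [1.7,0,0,0,0,0]
    - [1.9,0,0,0,0,0]
    - [2.1,0,0,0,0,0]
    - [2.3,0,0,0,0,0]
    - [2.5,0,0,0,0,0]
    - [2.7,0,0,0,0,0]
    - [2.9,0,0,0,0,0]
    - [3.1,0,0,0,0,0]
    - [3.3,0,0,0,0,0]
    - [3.5,0,0,0,0,0]
    - [3.7,0,0,0,0,0]
    - [3.9,0,0,0,0,0]

```text
t: 20.5
tool_pos: [0.5094, -0.0555, -0.0141]
tool_rot: [-2.333, -2.103, 0.0]
contact_force: [0.6, -0.3, -0.0]
opening: 0.0468
```

Request:
apply_moves:
  rows:
    - [0.2,0,0,0,0,0]
    - [0.4,0,0,0,0,0]
    - [0.6,0,0,0,0,0]
    - [0.8,0,0,0,0,0]
    - [1.0,0,0,0,0,0]
    - [1.2,0,0,0,0,0]
    - [1.4,0,0,0,0,0]
    - [1.6,0,0,0,0,0]
    - [1.8,0,0,0,0,0]
    - [2.0,0,0,0,0,0]
    - [2.2,0,0,0,0,0]
    - [2.2,0,0,0,0,0]

```text
t: 21.7
tool_pos: [0.5118, -0.0333, -0.014]
tool_rot: [-2.333, -2.103, -0.0]
contact_force: [-0.3, 0.2, 0.3]
opening: 0.0469
```

Run:
```python
from h import *
o=ctrl.get_obs(); print(o["t"],ins(o["tool_pos"]),o["tool_pos"],o["contact_force"]); plan(st(0.8,0,-14),A)
im=ctrl.get_image("wrist"); cv2.imwrite("pics/w9.png",im["color"])
for uv in ((320,245),): print(ins(ray(im,uv,.032,True)[0]))
im=ctrl.get_image("scene"); cv2.imwrite("pics/s9.png",cv2.resize(im["color"][150:270,220:380],None,fx=5,fy=5,interpolation=cv2.INTER_CUBIC))
```

```text
21.7 (np.float64(0.7340093088002304), np.float64(-18.26011777623604)) [ 0.51175312 -0.03333884 -0.01402475] [-0.28175932  0.23886473  0.25553481]
row [1.826, 0.006, -0.001] [-0.006, -0.009, -0.007]
(np.float64(3.0134976645608815), np.float64(-7.60394239716182))
```

View pics/w9.png

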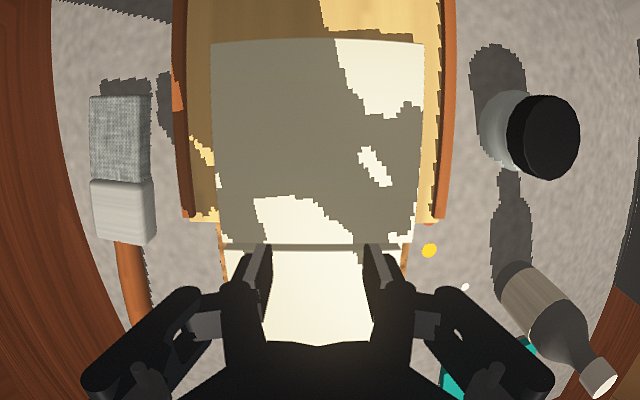

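View pics/s9.png

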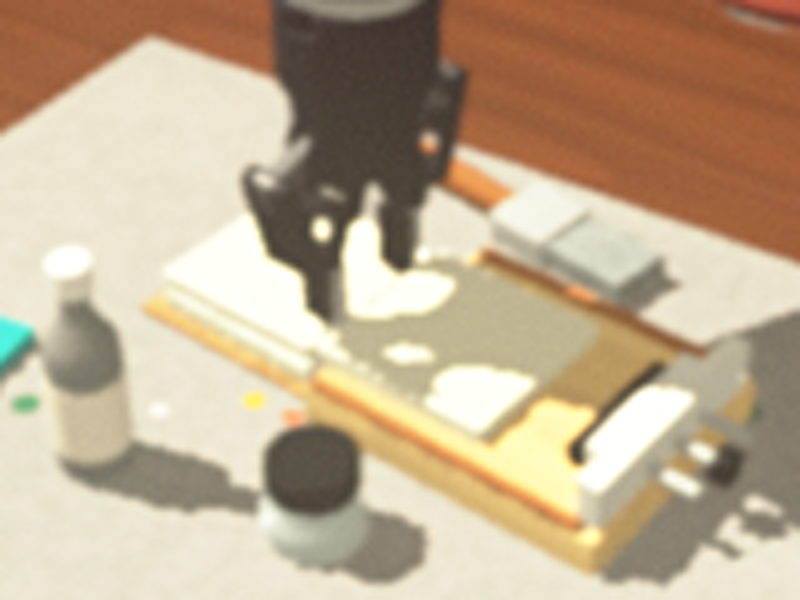

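Run:
```python
from h import *
im=ctrl.get_image("top"); cv2.imwrite("pics/t9.png",cv2.resize(im["color"][155:225,262:342],None,fx=8,fy=8,interpolation=cv2.INTER_CUBIC))
```

```text
(no output)
```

View pics/t9.png

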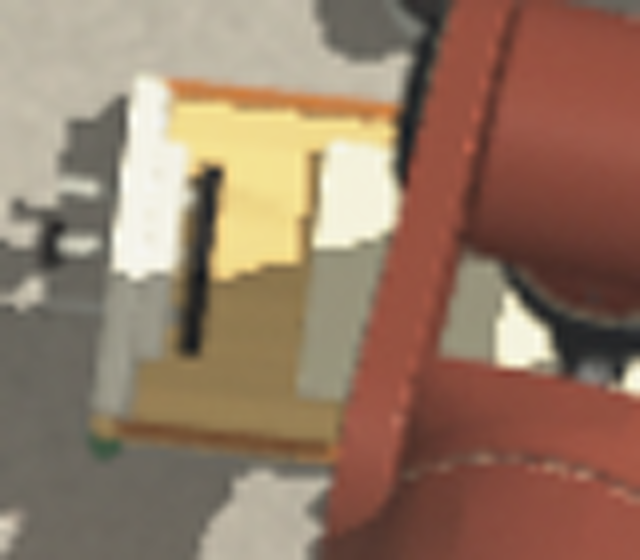

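Request:
apply_moves:
  rows:
    - [0.2,0,0,0,0,0]
    - [0.4,0,0,0,0,0]
    - [0.6,0,0,0,0,0]
    - [0.8,0,0,0,0,0]
    - [1.0,0,0,0,0,0]
    - [1.1,0,0,0,0,0]
    - [1.1,0,0,0,0,0]

```text
t: 22.55
tool_pos: [0.5129, -0.0223, -0.014]
tool_rot: [-2.333, -2.103, -0.001]
contact_force: [0.3, 0.3, 0.2]
opening: 0.0472
```

Run:
```python
from h import *
im=ctrl.get_image("top")
f=lambda a:np.array(a)/8+[262,155]-.44
print("pad",[ins(p) for p in ray(im,f([[221,170],[201,352]]),.036)]); print("tile front",[ins(p) for p in ray(im,f([[318,155],[296,392]]),.032)])
```

```text
pad [(np.float64(32.59723651429604), np.float64(126.32342518827372)), (np.float64(-36.00979160847923), np.float64(125.51410541492957))]
tile front [(np.float64(42.895001161418826), np.float64(91.44312065850178)), (np.float64(-46.50265646920666), np.float64(89.21788240658026))]
```

Top view: the pad edge is at about y = 126 mm and the tile front at about 101 mm now, so the gap is about 24 mm. I'll go 18 mm, then feel for the pad.

Request:
apply_moves:
  rows:
    - [0.2,0,0,0,0,0]
    - [0.4,0,0,0,0,0]
    - [0.6,0,0,0,0,0]
    - [0.8,0,0,0,0,0]
    - [1.0,0,0,0,0,0]
    - [1.2,0,0,0,0,0]
    - [1.4,0,0,0,0,0]
    - [1.6,0,0,0,0,0]
    - [1.7,0,0,0,0,0]
    - [1.8,0,0,0,0,0]
    - [1.8,0,0,0,0,0]

```text
t: 23.7
tool_pos: [0.5148, -0.0043, -0.014]
tool_rot: [-2.333, -2.102, -0.001]
contact_force: [-0.1, -0.3, 0.3]
opening: 0.0471
```

Run:
```python
from h import *
o=ctrl.get_obs(); print(o["t"],ins(o["tool_pos"]),o["contact_force"]); plan(st(0.8,20,-14),A)
im=ctrl.get_image("wrist"); cv2.imwrite("pics/w10.png",im["color"])
```

```text
23.7 (np.float64(0.7303553171312807), np.float64(10.96666445329517)) [-0.13421539 -0.27658548  0.2884713 ]
row [0.903, 0.006, -0.001] [-0.007, -0.015, -0.008]
```

View pics/w10.png

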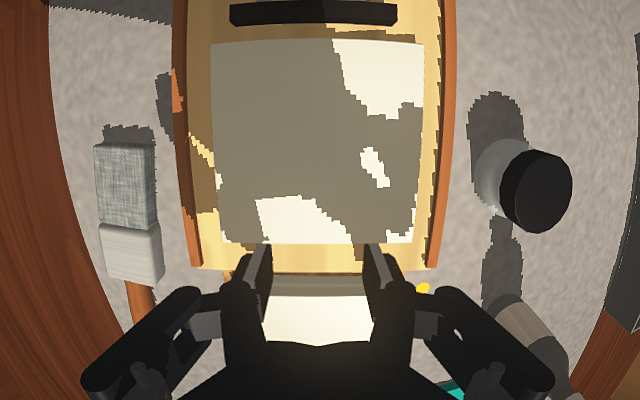

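Request:
apply_moves:
  rows:
    - [0.1,0,0,0,0,0]
    - [0.2,0,0,0,0,0]
    - [0.3,0,0,0,0,0]
    - [0.3,0,0,0,0,0]

```text
t: 24.15
tool_pos: [0.5151, -0.0012, -0.014]
tool_rot: [-2.332, -2.103, -0.001]
contact_force: [-0.7, -1.1, -0.1]
opening: 0.047
```

Request:
apply_moves:
  rows:
    - [0.05,0,0,0,0,0]
    - [0.1,0,0,0,0,0]
    - [0.1,0,0,0,0,0]

```text
t: 24.45
tool_pos: [0.5152, -0.0001, -0.014]
tool_rot: [-2.332, -2.102, -0.001]
contact_force: [-1.0, -0.9, 0.8]
opening: 0.047
```

Request:
apply_moves:
  rows:
    - [0.05,0,0,0,0,0]
    - [0.1,0,0,0,0,0]
    - [0.1,0,0,0,0,0]

```text
t: 24.75
tool_pos: [0.5153, 0.0009, -0.0139]
tool_rot: [-2.332, -2.103, -0.001]
contact_force: [-0.3, -0.5, -0.3]
opening: 0.0471
```

Request:
apply_moves:
  rows:
    - [0.05,0,0,0,0,0]
    - [0.1,0,0,0,0,0]
    - [0.1,0,0,0,0,0]

```text
t: 25.05
tool_pos: [0.5154, 0.002, -0.014]
tool_rot: [-2.332, -2.103, -0.001]
contact_force: [0.6, 0.2, -0.9]
opening: 0.0468
```

Request:
apply_moves:
  rows:
    - [0.05,0,0,0,0,0]
    - [0.05,0,0,0,0,0]

```text
t: 25.25
tool_pos: [0.5155, 0.0026, -0.014]
tool_rot: [-2.332, -2.103, -0.002]
contact_force: [-0.3, -0.4, -0.4]
opening: 0.0471
```

Request:
apply_moves:
  rows:
    - [0.05,0,0,0,0,0]
    - [0.05,0,0,0,0,0]

```text
t: 25.45
tool_pos: [0.5156, 0.0032, -0.014]
tool_rot: [-2.332, -2.103, -0.002]
contact_force: [-0.1, -0.6, 0.1]
opening: 0.047
```

Request:
apply_moves:
  rows:
    - [0.05,0,0,0,0,0]
    - [0.05,0,0,0,0,0]

```text
t: 25.65
tool_pos: [0.5156, 0.0037, -0.014]
tool_rot: [-2.332, -2.103, -0.002]
contact_force: [-1.2, -0.4, 0.4]
opening: 0.0469
```

Run:
```python
from h import *
o=ctrl.get_obs(); print(o["t"],ins(o["tool_pos"]),o["contact_force"])
im=ctrl.get_image("wrist"); cv2.imwrite("pics/w11.png",cv2.resize(im["color"][0:80,190:450],None,fx=3,fy=5,interpolation=cv2.INTER_CUBIC))
```

```text
25.65 (np.float64(0.747280844569098), np.float64(18.99023435840861)) [-1.17551043 -0.36224531  0.37096233]
```

View pics/w11.png

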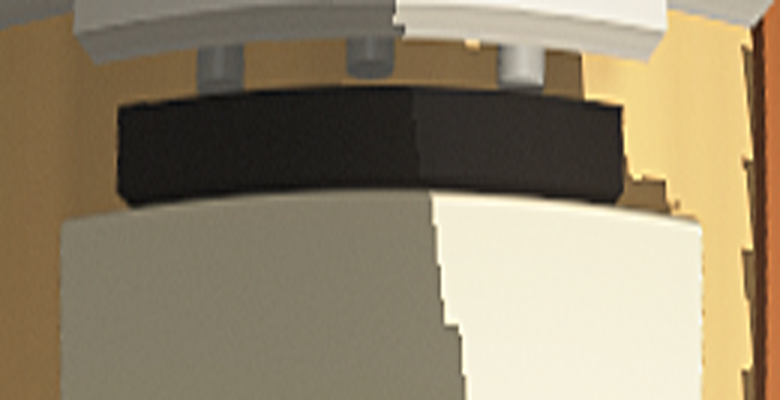

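The tile is almost against the black pad: the edges meet at crop rows ~190–200 with a sliver of gap left, and it looks square. I'll carry on in half-millimetre steps.

Request:
apply_moves:
  rows:
    - [0.05,0,0,0,0,0]
    - [0.05,0,0,0,0,0]

```text
t: 25.9
tool_pos: [0.5157, 0.0042, -0.014]
tool_rot: [-2.332, -2.103, -0.002]
contact_force: [0.0, -1.0, -0.2]
opening: 0.0473
```

Request:
apply_moves:
  rows:
    - [0.05,0,0,0,0,0]
    - [0.05,0,0,0,0,0]

```text
t: 26.1
tool_pos: [0.5157, 0.0045, -0.014]
tool_rot: [-2.332, -2.103, -0.001]
contact_force: [-0.9, -1.9, -0.2]
opening: 0.0472
```

Request:
apply_moves:
  rows:
    - [0.05,0,0,0,0,0]
    - [0.05,0,0,0,0,0]

```text
t: 26.3
tool_pos: [0.5157, 0.0047, -0.014]
tool_rot: [-2.332, -2.103, -0.0]
contact_force: [-0.1, -3.2, 0.3]
opening: 0.0468
```

Request:
apply_moves:
  rows:
    - [0.05,0,0,0,0,0]
    - [0.05,0,0,0,0,0]

```text
t: 26.5
tool_pos: [0.5157, 0.0049, -0.014]
tool_rot: [-2.333, -2.103, 0.001]
contact_force: [-0.2, -4.2, 0.5]
opening: 0.0472
```

Request:
apply_moves:
  rows:
    - [0.05,0,0,0,0,0]
    - [0.05,0,0,0,0,0]

```text
t: 26.7
tool_pos: [0.5157, 0.0051, -0.014]
tool_rot: [-2.333, -2.104, 0.001]
contact_force: [-1.2, -4.4, 0.1]
opening: 0.047
```

Request:
apply_moves:
  rows:
    - [0.05,0,0,0,0,0]
    - [0.08,0,0,0,0,0]
    - [0.08,0,0,0,0,0]

```text
t: 27.0
tool_pos: [0.5157, 0.0055, -0.014]
tool_rot: [2.332, 2.104, -0.003]
contact_force: [-1.6, -5.1, -0.0]
opening: 0.0465
```

Request:
apply_moves:
  rows:
    - [0.05,0,0,0,0,0]
    - [0.08,0,0,0,0,0]
    - [0.08,0,0,0,0,0]
    - [0.08,0,0,0,0,0]

```text
t: 27.4
tool_pos: [0.5158, 0.0056, -0.0139]
tool_rot: [2.332, 2.104, -0.004]
contact_force: [-1.0, -6.5, -0.4]
opening: 0.0471
```

Request:
apply_moves:
  rows:
    - [0.08,0,0,0,0,0]
    - [0.08,0,0,0,0,0]
    - [0.08,0,0,0,0,0]
    - [0.08,0,0,0,0,0]
    - [0.08,0,0,0,0,0]

```text
t: 27.9
tool_pos: [0.5158, 0.0056, -0.0139]
tool_rot: [2.331, 2.103, -0.006]
contact_force: [-0.3, -7.2, 1.0]
opening: 0.0471
```

Run:
```python
from h import *
o=ctrl.get_obs(); print(o["t"],ins(o["tool_pos"]),o["contact_force"])
im=ctrl.get_image("wrist"); cv2.imwrite("pics/w12.png",im["color"])
```

```text
27.9 (np.float64(0.7849487235151826), np.float64(20.898222810836376)) [-0.28307074 -7.20209713  1.0055124 ]
```

View pics/w12.png

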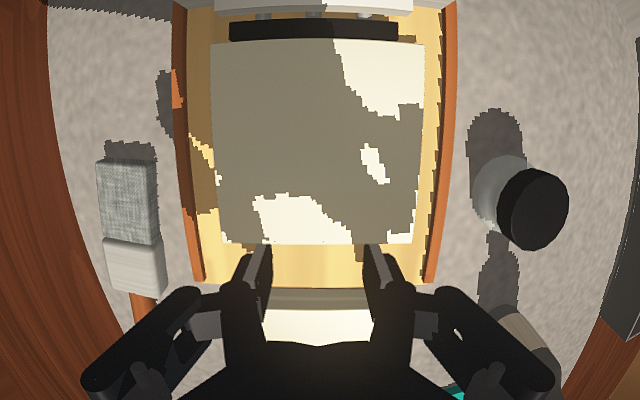

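Pressed at 6.5–7 N for over 0.5 s, and the tile sits square on the pad. Now I'll back off slowly and raise the tool.

Request:
apply_moves:
  rows:
    - [-0.05,0,0,0,0,0]
    - [-0.1,0,0,0,0,0]
    - [-0.2,0,0,0,0,0]
    - [-0.3,0,0,0,0,0]
    - [-0.5,0,0,0,0,0]
    - [-0.8,0,-0.1,0,0,0]
    - [-1.1,0,-0.4,0,0,0]
    - [-1.4,0,-1,0,0,0]
    - [-1.6,0,-2,0,0,0]
    - [-1.8,0,-4,0,0,0]
    - [-2,0,-6,0,0,0]
    - [-2.5,0,-9,0,0,0]
    - [-3,0,-12,0,0,0]
    - [-3.5,0,-14,0,0,0]
    - [-4,0,-15,0,0,0]
    - [-4,0,-15,0,0,0]
    - [-4,0,-15,0,0,0]

```text
t: 29.65
tool_pos: [0.5114, -0.0335, 0.1355]
tool_rot: [2.332, 2.103, -0.007]
contact_force: [-0.5, -0.3, -0.5]
opening: 0.0469
```

Run:
```python
from h import *
o=ctrl.get_obs(); print(o["t"],ins(o["tool_pos"]),o["contact_force"])
im=ctrl.get_image("wrist"); cv2.imwrite("pics/w13.png",im["color"])
im=ctrl.get_image("scene"); cv2.imwrite("pics/s13.png",im["color"])
```

```text
29.65 (np.float64(0.38311311016925476), np.float64(-18.447069538801387)) [-0.52029551 -0.3338402  -0.54519111]
```

View pics/w13.png

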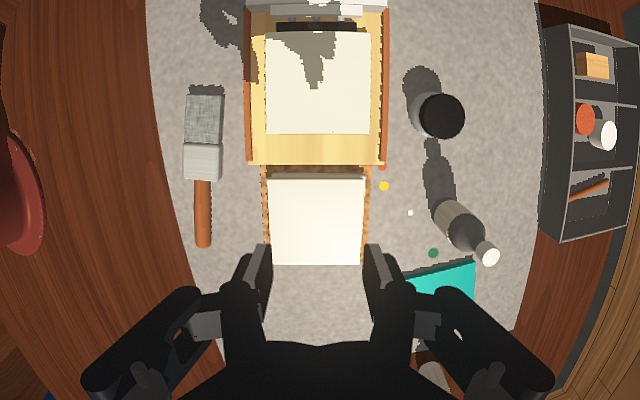

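View pics/s13.png

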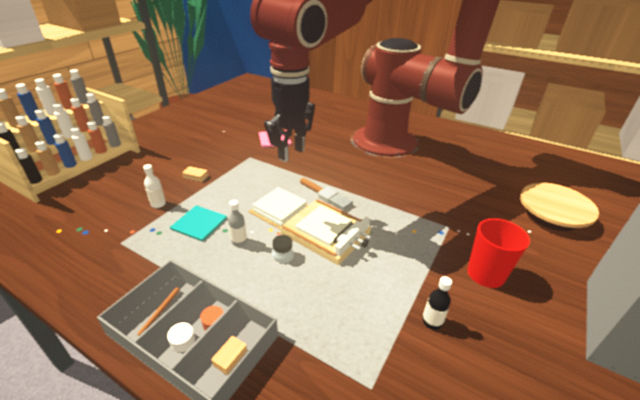

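Run:
```python
from h import *
im=ctrl.get_image("wrist")
for n,z,uv in (("tile",.032,[[265,31],[370,32],[369,134],[267,133]]),("mid",.024,[[268,179],[366,179],[361,265],[273,265]])):
    P=np.array([ins(p) for p in ray(im,uv,z,True)]); d=(P[0]+P[1]-P[2]-P[3]); print(n,P.mean(0).round(1),"yaw",np.degrees(np.arctan2(-d[0],d[1])).round(2),P.round(1).tolist())
```

```text
tile [ 0.8 78.5] yaw 0.35 [[-46.7, 126.5], [47.8, 125.6], [48.0, 30.5], [-45.8, 31.2]]
mid [  0.2 -62.5] yaw 0.04 [[-47.7, -14.6], [48.0, -14.4], [48.1, -110.4], [-47.6, -110.6]]
```

```bash
python3 -c "
from station import ctrl
print(ctrl.finish_job())"
```

```text
the job is handed in; nothing more can be done
None
```

I slid the top tile off the stack and along the deck until it sat square against the stop pad, then backed the arm away and handed the job in. The run took about 30 s of the 64 s allowed. No verdict is reported on hand-in.

- **Pushing:** I used both fingertips, about half open, against the tile's back face. I moved in small steps and pressed with about 6.5–7 N for over half a second. The highest reading was 7.2 N, but force is only reported at the end of each move.
- **Tile at the end:** its centre is at stand (0.8, 78.5) mm, turned about 0.35° from square, lying flat on the deck. The gripper is well clear above it.
- **Middle tile:** its back edge measured about −110 mm both when the push began and at the end. I had no separate measurement of it or the bottom tile before the push.
- **Bystanders:** they look unmoved in the scene picture, but I didn't measure each one.
- **Disagreement with the description:** at this opening the fingertips first touched the desk with the tool point 41 mm lower than they should be if the tips were at it. The description gives a set-back of 13 mm at most. The camera views also put the tips high, so I set the working height by touching the desk.

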